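# Open the dust extraction half way, hold the blank flush on the sloped stone

### The arm

A 6-joint arm with a two-finger parallel gripper is mounted at the origin on the work surface. World frame = base frame: x ahead of the robot, y to its left, z up, the work surface at z = 0. Lengths are in m, angles in rad, forces in N, time in s.
With the tool pointing down it reaches from about 0.3 to 0.775 m from the base axis. Payload 14.6 kg.
Tool frame: the origin (TCP) lies at the very end of the fingers, on their centre line; the grasp point (between the pads) lies 19 mm behind it; z points along the fingers, y is the line along which they close (so a half turn about z gives the same grasp; the last joint's range is limited). The gripper opens to 94 mm and grips with 3 to 60 N. Pads are 16 mm wide; open, the fingers measure 119 mm over their backs; the gripper's body (75 mm by 177 mm) begins 78 mm behind the grasp point.
Start: joints at [1.048, 0.3, 1.521, -0, 1.321, -0.067], TCP at [0.242, 0.494, 0.205] pointing down, gripper open.
Joint ranges: [-3.03, 3.03], [-0.79, 2.21], [0.23, 2.52], [-1.04, 4.18], [0, 3.07], [-2.55, 2.55]. Speed limits (rad/s): [2.22, 2.22, 2.57, 3.14, 3.14, 3.14].

### API

Orientations are given as [roll, pitch, yaw] about the fixed x, y, z axes, in that order (R = Rz(yaw) Ry(pitch) Rx(roll)).
In Python, from station import ctrl, cams gives the robot as it stands. The module is installed in compiled form; this text tells all that it offers.
- The arm moves only by the tool arm_command, never from a script. Its argument "plan" is a list that holds one entry, the list of rows, each a list of 7 numbers: the shift along the tool's x, y, z in shares of 400 mm (1.0 is 400 mm), then the turn, a rotation vector about the tool's x, y, z in normalised numbers (1 is 2 rad), then the closure, from -1 (fully open) to 1 (shut). A call has 1 to 12 rows; each row is the pose to reach, as a shift and turn from the pose commanded when the call began, along the tool's axes at that moment; what a row does not reach only later rows make up. A row lasts 1/10 s, in which the tool goes at most 50 mm and 8.59 degrees, less where a joint would pass 70% of its speed; a pose out of reach is approached as far as the arm can. A shift or turn number past 1, either way, is cut back to 1. A call with a gripper value outside its range is refused whole. The fingers move at their own pace and stop on an object; "squeeze" is the grip in N (left out, the last holds). Time passes only in rows, so rows that repeat a pose let the fingers close. It gives the time, the measured TCP pose, the force, the opening and the grip force at its end, in the units of the state.
- ctrl.get_obs(): the state, without advancing time (a new reading comes with each control period).
- cams.camera(name): name is "scene" or "top"; returns (picture, depth): 400x640x3 uint8, blue, green, red; 400x640 float32, m along the optical axis (not along the pixel's ray), 0 where there is no reading.
- cams.camera_info(name): a dict with "fx", "fy", "cx", "cy" (pixels), "world_to_cam" (4x4, takes a point from world to camera coordinates). Camera axes: x right, y down, z forward; pixel columns grow to the right and rows downward; lengths in m; the calibration is good to about 2 mm. A picture is of the moment at which its call begins. camera_info takes no time and is no camera call.
- ctrl.hand_in(): hands the job in; it is judged then, once.
The state is a dict: "time_s": time; "qpos": joint angles; "joint_vel": joint speeds; "tau": joint torques, N m; "ee_pos": TCP position; "eef_rot": TCP orientation; "force": force on the tool from outside, world axes, zero at the start; "moment": the same for the moment, N m; "grip_width": finger opening in m; "grip_force": force on a finger pad.
Only numpy, scipy, OpenCV 4.12 (cv2) and the standard library are available. Lean on these libraries where they do the work, as an engineer would, in place of code of your own. Each camera call takes 0.05 s, during which the arm holds its last target. There are 200 camera calls.

### The job

At the jeweller's bench, first turn the lever of the dust-extraction valve to half open (45 degrees) and leave it there. Then pick up the small brass blank by its wooden grip block, tilt it to match the sloped stone of the bevelling stage, and hold it flat and flush on the middle of the stone, pressing gently with about 10 N. Finish while still gripping and pressing it there; do not let go, and do not disturb the other things on the bench.

Things in the scene. Friction and masses are not known exactly. Their poses are not given: they have to be found in the camera images.
- lever (a joint): opening of the valve lever, rad: 0 = closed, lever across the pipe; grows counterclockwise seen from above; pi/2 = fully open, lever along the pipe over the suction mouth; 0.785 = half open, marked by a small dark raised tick on the round plate under the lever. Stops at 0 and pi/2. Stiff (0.12 N m friction), stays where it is left.
- valve: dust-extraction ball valve screwed to the bench: base plate 70 x 90 mm, level aluminium pipe 24 mm thick along y, 28 mm up, with a black flared suction mouth at -y (52 mm across, end at y = -66 mm, top 54 mm up) and at +y an elbow down into the bench (y = 62 mm); brass body in the middle. Origin on the bench, on the lever's upright turning axis. The closed lever points along -x.
- lever_grip (a point): point in the middle of the lever's bar, 72 mm from the turning axis, 75 mm above the bench. The bar is bare steel, 12 mm wide and 12 mm high (top at 81 mm), reaching from the axis to 96 mm from it. The point's -x axis points outward along the bar; z up.
- blank: the workpiece: a loose brass plate 56 (x) x 40 (y) x 5 (z) mm with a light-wood grip block 30 (x) x 16 (y) mm upright on the middle of its top, block top 47 mm above the underside. About 0.13 kg. Origin at the centre of the underside, z up through the block. Starts flat on the bench, block up. Pinch the block across its 16 mm, from above.
- stage: bevelling stage screwed to the bench: dark base 130 (x) x 116 (y) x 10 mm, two grey cheeks (y = +-52 mm, 52 mm high) carrying a tilted platen topped with a grey stone. Origin: base centre on the bench, z up. The slope differs each time, 12 to 30 degrees, only about the stage's y axis; the face looks up and to +x (away from the robot). It does not turn under the push.
- face (a point): centre of the stone's flat sloped face, which is 98 (along the slope, x) x 88 (y, level) mm; z is the outward normal of the face, x points down the slope. Turns with the slope. The centre lies about 60 mm above the bench.
- dish: bystander: small white bowl, 72 mm across, 28 mm high; origin at the centre of its underside
- flux: bystander: small amber bottle, 34 mm across, 55 mm high; origin at the centre of its underside
- band: bystander: plain brass finger ring lying flat, 24 mm across, 6 mm high; origin at the centre of its underside
- tweezers: bystander: steel tweezers lying flat, 120 mm long; origin at the middle, on the bench
- file: bystander: needle file with a wooden handle, 180 mm long, 16 mm high; origin near the middle, on the bench
- waxblock: bystander: grey block of carving wax, 60 x 35 x 18 mm; origin at the centre of its underside
- weight: bystander: steel cylinder weight, 30 mm across, 25 mm high; origin at the centre of its underside
Not all that is in view belongs to the job. Leave any green look-alike of the valve alone.

How it is judged:
By the outcome, as a careful person would: the job done as asked, in the order asked, and still so for the second after the job is handed in, while the arm keeps its last pose, push and grip.
It also fails if it takes over 48 s, if anything falls off the work surface, if the arm or the gripper's body presses on something with over 40 N, if the wrist force passes 120 N, or if a joint passes its speed limit or range.

## Working session

There is one attempt and no reset: what is moved stays moved. The work goes in short steps, Python scripts to look and compute and a tool call to move; the robot and the scene stay as the last step left them, time stands still between calls to the robot, and variables do not carry over. Pictures are saved under pics/ and viewed, at most 10 in all, crops included, and the job is handed in when it is done.

Besides the shell and the picture viewer there is one more tool, called as name(argument=value, ...) on one line, values as JSON. arm_command: Moves the arm, as the interface text tells. Its arguments: {"type":"object","properties":{"plan":{"type":"array"},"squeeze":{"type":"number"}},"required":["plan"]}

```bash
mkdir -p pics
cat > h.py <<'E'
import numpy as np, cv2
from scipy.spatial.transform import Rotation as R
from station import ctrl, cams
def grab(n):
    im,d=cams.camera(n); i=cams.camera_info(n); return im,d,i
def cloud(d,i):
    v,u=np.mgrid[:400,:640]
    P=np.stack([(u-i['cx'])/i['fx']*d,(v-i['cy'])/i['fy']*d,d],-1)
    T=np.linalg.inv(i['world_to_cam']); return P@T[:3,:3].T+T[:3,3]
def ray(i,u,v,z):
    T=np.linalg.inv(i['world_to_cam']); r=T[:3,:3]@[(u-i['cx'])/i['fx'],(v-i['cy'])/i['fy'],1]; o=T[:3,3]
    return o+r*(z-o[2])/r[2]
E
python3 - <<'E'
from h import *
for n in("top","scene"):
    im,d,i=grab(n); cv2.imwrite(f'pics/{n}0.png',im); np.savez(n+'0',im=im,d=d); print(n,i,(d==0).mean())
print(ctrl.get_obs())
E
```

```text
top {'fx': 383.6248660114831, 'fy': 383.6248660114831, 'cx': 313.9767039384174, 'cy': 196.06309190632194, 'world_to_cam': array([[ 0.01205596, -0.99989824, -0.00762653,  0.02677347],
       [-0.99428218, -0.01117824, -0.1061979 ,  0.54225609],
       [ 0.10610184,  0.00886324, -0.99431577,  1.26592461],
       [ 0.        ,  0.        ,  0.        ,  1.        ]])} 0.00399609375
scene {'fx': 424.83735961469097, 'fy': 424.83735961469097, 'cx': 319.94457058282615, 'cy': 198.45427698417407, 'world_to_cam': array([[ 0.81632913,  0.57749045, -0.01056098, -0.47572189],
       [ 0.47293421, -0.67880353, -0.56174639, -0.21127367],
       [-0.33157201,  0.45357529, -0.82724208,  1.31721104],
       [ 0.        ,  0.        ,  0.        ,  1.        ]])} 0.004046875
{'time_s': 0.1, 'qpos': array([ 1.04839056e+00,  3.00414156e-01,  1.52150391e+00,  9.61405203e-06,
        1.32068763e+00, -6.66254758e-02]), 'joint_vel': array([ 1.97223425e-03, -1.66230640e-03, -2.34591027e-04,  6.22753720e-05,
        3.86791790e-05, -3.45995529e-03]), 'tau': array([-1.06378564e-03, -5.32636178e+01, -3.53286016e+01,  7.08266487e-02,
        2.35021894e-02, -5.36162236e-05]), 'ee_pos': array([0.24198949, 0.49365193, 0.20495021]), 'eef_rot': array([-3.14058248e+00, -7.67359456e-05,  2.68580994e+00]), 'force': array([ 0.17057805, -0.53442474, -0.13331636]), 'moment': array([-0.01059613,  0.03335927,  0.01630508]), 'grip_force': 0.0, 'grip_width': 0.09424564694839709}
```

View pics/top0.png

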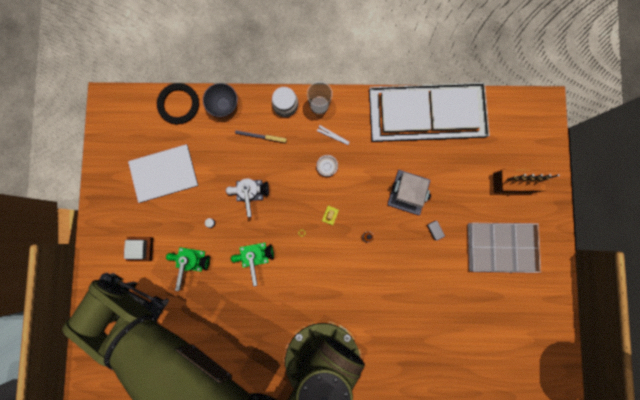

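View pics/scene0.png

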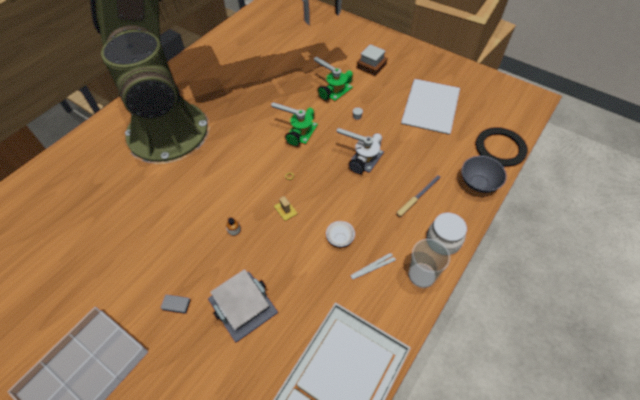

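The top view shows the real valve at (247,190) with its lever towards the robot, the blank at (330,215), the stage at (410,190), flux at (367,237) and green decoys at (187,262) and (252,257). The scene view shows the same: valve (365,150), blank (286,209), stage (241,300). Next I'll measure them.

Run:
```python
from h import *
def c(n,x0,y0,w,h,s): 
    return cv2.resize(np.load(n+'0.npz')['im'][y0:y0+h,x0:x0+w],(w*s,h*s),interpolation=cv2.INTER_CUBIC)
a=np.hstack([c('top',215,165,70,60,5),c('top',380,160,60,60,5)])
b=np.hstack([c('scene',325,115,70,60,5),c('scene',205,260,60,60,5)])
cv2.imwrite('pics/crop1.png',np.vstack([a,b])[:, :800])
for n in('top','scene'):
    z=np.load(n+'0.npz'); im,d=z['im'],z['d']; i=cams.camera_info(n); P=cloud(d,i)
    hsv=cv2.cvtColor(im,cv2.COLOR_BGR2HSV)
    # stage plane: stone region
    m=np.zeros((400,640),bool)
    if n=='top': m[180:200,402:420]=1
    else: m[287:312,228:255]=1
    Q=P[m]; cen=Q.mean(0); u,s,vt=np.linalg.svd(Q-cen); nn=vt[2]*np.sign(vt[2][2]); print(n,'stone',cen,'n',nn,'tilt',np.degrees(np.arccos(nn[2])),'az',np.degrees(np.arctan2(nn[1],nn[0])),s[2]/len(Q)**.5)
    # above-bench points around blank
    sl=(slice(200,232),slice(315,348)) if n=='top' else (slice(190,225),slice(268,305))
    Q=P[sl].reshape(-1,3); H=hsv[sl].reshape(-1,3)
    b=(H[:,0]>22)&(H[:,0]<35)&(H[:,1]>150); print('brass px',b.sum(), Q[b].mean(0)); t=Q[:,2]>.035; print('blk',t.sum(),Q[t].mean(0) if t.any() else 0, Q[:,2].max())
    sl=(slice(165,225),slice(215,285)) if n=='top' else (slice(115,180),slice(325,395))
    Q=P[sl].reshape(-1,3); t=(Q[:,2]>.068)&(Q[:,2]<.1);Q=Q[t];c0=Q.mean(0);vt=np.linalg.svd((Q-c0)[:,:2])[2];print('lever',t.sum(),c0,Q.min(0),Q.max(0),vt[0])
    bz=P[300:320,500:560] if n=='top' else P[200:240,100:130]; print('bench z',np.median(bz[...,2]))
```

```text
top stone [ 0.56356528 -0.28396854  0.06366031] n [ 0.27980503 -0.08417669  0.95635947] tilt 16.9892751805858 az -16.743416062532944 0.0023177482378265875
brass px 143 [ 0.48001424 -0.0220828   0.0070069 ]
blk 44 [ 0.477527   -0.01960468  0.07752041] 1.316519439202417
lever 157 [0.5256058  0.25204819 0.08220702] [0.46603975 0.23821248 0.06843749] [0.57398184 0.27064152 0.08943334] [-0.98686442 -0.16155066]
bench z 0.002800496750042236
scene stone [ 0.57600622 -0.29154104  0.06541454] n [-0.35609566  0.88022716  0.31368141] tilt 71.71876984611313 az 112.02578087261972 0.015507951751710701
brass px 85 [ 0.49093189 -0.02816211  0.00439214]
blk 85 [ 0.51058219 -0.04994863  0.09864009] 0.9659460882439092
lever 223 [0.53049987 0.2486299  0.0780495 ] [0.46997088 0.23498145 0.06809615] [0.57665973 0.26913357 0.0872294 ] [0.98942222 0.14506438]
bench z -0.0006010214855579621
```

View pics/crop1.png

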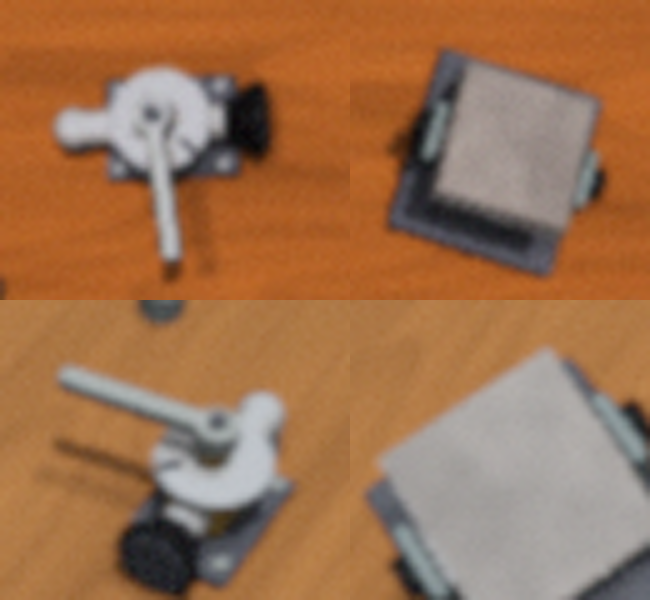

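Crop tiles: in the top view, the pivot bolt is at (245.4,187.6), the lever tip at (249.6,216.6) and the tick at (252.6,194.6). In the scene view the tick is at (359,147.6), the bolt at (368.4,139.6) and the tip at (338,130.4). The lever is already slightly open. Next I'll triangulate these and fit the stone and the blank.

```bash
cat >> h.py <<'E'
def tri(pt,ps,a='top',b='scene'):
    def proj(n):
        i=cams.camera_info(n); return np.array([[i['fx'],0,i['cx']],[0,i['fy'],i['cy']],[0,0,1]])@i['world_to_cam'][:3]
    X=cv2.triangulatePoints(proj(a),proj(b),np.array(pt,float).reshape(2,1),np.array(ps,float).reshape(2,1)); return (X[:3]/X[3]).ravel()
E
python3 - <<'E'
from h import *
pv=tri((245.4,187.6),(368.4,139.6));tip=tri((249.6,216.6),(338,130.4));tk=tri((252.6,194.6),(359,147.6))
print('pivot',pv,'tip',tip,'tick',tk)
ang=lambda v:np.degrees(np.arctan2(v[1],v[0]))%360
print('lever ang',ang(tip-pv),'tick ang',ang(tk-pv),np.linalg.norm((tip-pv)[:2]),np.linalg.norm((tk-pv)[:2]))
rng=np.random.default_rng(0)
for n in('top','scene'):
    z=np.load(n+'0.npz'); im,d=z['im'],z['d']; i=cams.camera_info(n); P=cloud(d,i)
    hsv=cv2.cvtColor(im,cv2.COLOR_BGR2HSV)
    g=(hsv[...,1]<60)&(hsv[...,2]>105)
    x,y,w,h=(388,165,45,48) if n=='top' else (205,265,65,70)
    m=np.zeros((400,640),np.uint8); m[y:y+h,x:x+w]=g[y:y+h,x:x+w]*255
    m=cv2.morphologyEx(m,cv2.MORPH_OPEN,np.ones((7,7)))
    c=max(cv2.findContours(m,0,1)[0],key=cv2.contourArea); r=cv2.minAreaRect(c); box=cv2.boxPoints(r)
    mm=cv2.erode(m,np.ones((5,5)))>0; Q=P[mm]
    best=None
    for _ in range(500):
        s=Q[rng.choice(len(Q),3,0)]; nn=np.cross(s[1]-s[0],s[2]-s[0]); l=np.linalg.norm(nn)
        if l<1e-6: continue
        k=abs((Q-s[0])@nn/l)<.003
        if best is None or k.sum()>best.sum(): best=k
    A=Q[best];c0=A.mean(0);nn=np.linalg.svd(A-c0)[2][2];nn*=np.sign(nn[2])
    print(n,'stone',best.sum(),len(Q),c0,'tilt',np.degrees(np.arccos(nn[2])),'az',ang(nn),'px',r); 
    T=np.linalg.inv(i['world_to_cam']);o=T[:3,3]
    ap=cv2.approxPolyDP(c,4,True)[:,0] 
    C=[]
    for u,v in ap:
        dr=T[:3,:3]@[(u-i['cx'])/i['fx'],(v-i['cy'])/i['fy'],1]; C.append(o+dr*((c0-o)@nn)/(dr@nn))
    print(np.round(C,4),np.array(ap).tolist())
    # brass
    x,y,w,h=(318,202,26,26) if n=='top' else (268,190,36,34)
    s=hsv[y:y+h,x:x+w]; b=((s[...,0]>21)&(s[...,0]<36)&(s[...,1]>130)).astype(np.uint8)
    # blank silhouette = brass ∪ enclosed
    c=max(cv2.findContours(b,0,1)[0],key=cv2.contourArea)+[x,y]; hull=cv2.convexHull(c)
    bx=cv2.boxPoints(cv2.minAreaRect(hull)); W=np.array([ray(i,u,v,.005) for u,v in bx]); print('brass',np.round(W,4).tolist(),W.mean(0),[ (round(np.linalg.norm(W[k]-W[k-1]),4),round(ang(W[k]-W[k-1]),1)) for k in range(2)])
a=np.load('top0.npz')['im'][195:235,310:350]; b=np.load('scene0.npz')['im'][190:230,266:306]
cv2.imwrite('pics/crop2.png',np.hstack([cv2.resize(q,(400,400),interpolation=cv2.INTER_CUBIC) for q in(a,b)]))
E
```

```text
pivot [0.56391801 0.25820144 0.07768481] tip [0.47074373 0.24376711 0.07062303] tick [0.54545271 0.23991088 0.04882852]
lever ang 188.80611538798536 tick ang 224.7276168208917 0.09428571783526371 0.02599061305189175
top stone 417 524 [ 0.56478178 -0.29235391  0.06253607] tilt 16.680117349331912 az 342.83817587697274 px ((413.8532409667969, 189.15599060058594), (30.26731300354004, 27.393835067749023), 16.699241638183594)
[[ 0.617  -0.263   0.0502]
 [ 0.5336 -0.24    0.0761]
 [ 0.5288 -0.3325  0.0693]
 [ 0.6014 -0.3433  0.0476]] [[403, 174], [398, 198], [426, 200], [427, 179]]
brass [[0.4615, 0.0074, 0.005], [0.5149, -0.0134, 0.005], [0.4999, -0.0519, 0.005], [0.4467, -0.031, 0.005]] [ 0.48073794 -0.0222102   0.005     ] [(np.float64(0.0411), np.float64(68.9)), (np.float64(0.0573), np.float64(338.8))]
scene stone 1385 1599 [ 0.57021153 -0.29174452  0.05954894] tilt 16.771658179481275 az 342.9702374530298 px ((238.99998474121094, 299.0), (44.376014709472656, 51.587120056152344), 56.3099365234375)
[[ 0.5486 -0.235   0.0708]
 [ 0.5141 -0.3163  0.0735]
 [ 0.5478 -0.3431  0.0615]
 [ 0.5921 -0.3471  0.0483]
 [ 0.6269 -0.2667  0.0454]
 [ 0.5857 -0.2389  0.0597]] [[248, 272], [212, 291], [216, 311], [231, 326], [267, 306], [260, 284]]
brass [[0.4514, -0.0308, 0.005], [0.4595, 0.0088, 0.005], [0.5154, -0.0128, 0.005], [0.5068, -0.0512, 0.005]] [ 0.48327229 -0.02150193  0.005     ] [(np.float64(0.059), np.float64(159.8)), (np.float64(0.0405), np.float64(78.5))]
```

View pics/crop2.png

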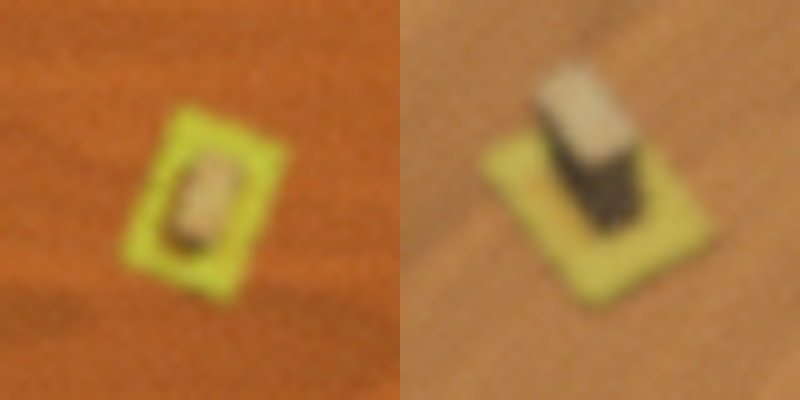

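The blank's long axis is at about -21° and its centre is near (0.482,-0.022). The stone tilts about 16.7° at azimuth -17°. I'll take one larger view to refine the valve yaw and the stone centre.

Run:
```python
from h import *
def c(n,x0,y0,w,h): return cv2.resize(np.load(n+'0.npz')['im'][y0:y0+h,x0:x0+w],(400,300),interpolation=cv2.INTER_CUBIC)
cv2.imwrite('pics/crop3.png',np.vstack([np.hstack([c('top',222,168,56,42),c('scene',337,127,56,42)]),np.hstack([c('top',384,168,56,42),c('scene',196,265,96,72)])]))
```

```text
(no output)
```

View pics/crop3.png

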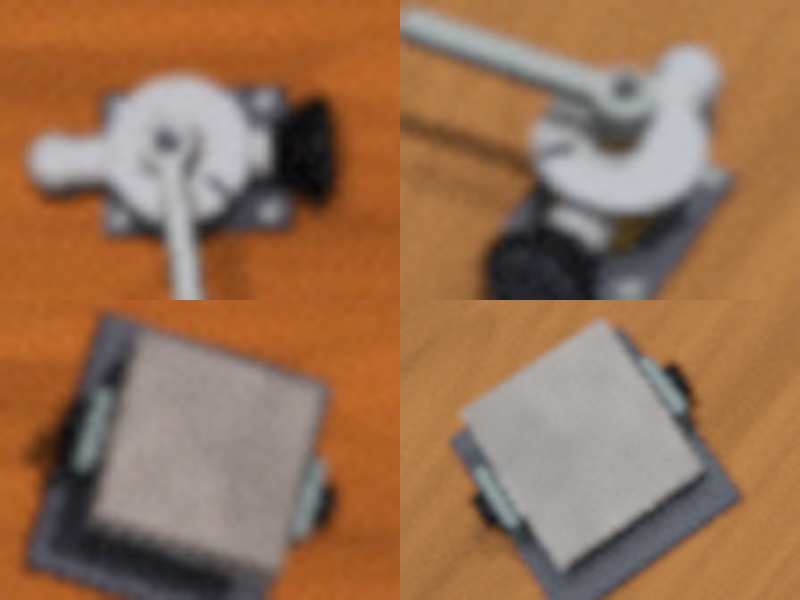

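The tiles show the plate tick (top px 251.8,194) at about 45° from the plate centre (246.9,189), with the base edges giving a valve yaw of about 2.5°. The four stone corners are clear in both views. I'll triangulate those and compute the lever approach.

```bash
cat >> h.py <<'E'
def rel(p,Rt):
    """shift mm / rotvec in tool axes from present measured pose"""
    o=ctrl.get_obs(); R0=R.from_euler('xyz',o['eef_rot'])
    return np.round(np.r_[R0.inv().apply(np.array(p)-o['ee_pos'])*1e3],1),np.round((R0.inv()*Rt).as_rotvec(),4)
E
python3 - <<'E'
from h import *
T=[(403.2,172.5),(429.5,179.5),(422.8,205.5),(396.6,198.8)];S=[(269.9,305.8),(235.6,329.8),(210.4,292.6),(244,269.8)]
C=np.array([tri(a,b) for a,b in zip(T,S)]);print(np.round(C,4),C.mean(0))
x=C[0]+C[1]-C[2]-C[3];y=C[0]+C[3]-C[1]-C[2];x/=2;y/=2
print(np.linalg.norm(x),np.linalg.norm(y),'tilt',np.degrees(np.arcsin(-x[2]/np.linalg.norm(x))),'yaw',np.degrees(np.arctan2(x[1],x[0])),np.degrees(np.arctan2(-y[0],y[1])),'y level',np.degrees(np.arcsin(y[2]/np.linalg.norm(y))))
# lever by ray on z=.081 top edges
i=cams.camera_info('top');s=cams.camera_info('scene')
print('pivot top/scene z81',ray(i,245.8,187.9,.081),ray(s,368.2,139.4,.081),'tip',ray(i,249.6,216.6,.081),ray(s,338,130.4,.081))
print('plate c',ray(i,246.9,189,.05),'tick',ray(i,251.8,194,.05),ray(s,359,147.8,.05))
a=np.radians(188.8);p=np.array([.565,.257])+.072*np.array([np.cos(a),np.sin(a)]);print(p)
Rt=R.from_euler('xyz',[np.pi,0,a]);print(rel([*p,.13],Rt),rel([*p,.064],Rt))
E
```

```text
[[ 0.6271 -0.2634  0.038 ]
 [ 0.6026 -0.3493  0.0454]
 [ 0.5113 -0.321   0.0693]
 [ 0.5337 -0.236   0.065 ]] [ 0.56866387 -0.29241282  0.05444555]
0.09974440920204271 0.08880885932824499 tilt 14.768741228350407 yaw -16.805934965247374 -15.309944369091259 y level -3.7997876152673355
pivot top/scene z81 [0.56055071 0.25457361 0.081     ] [0.56579245 0.25743061 0.081     ] tip [0.46742369 0.23941532 0.081     ] [0.47800155 0.23784461 0.081     ]
plate c [0.5608137  0.25663505 0.05      ] tick [0.54424013 0.23980074 0.05      ] [0.54850275 0.24087871 0.05      ]
[0.49384756 0.24598502]
(array([-335.2, -111.4,   75. ]), array([-1.000e-03, -4.000e-04, -6.094e-01])) (array([-335.2, -111.4,  141. ]), array([-1.000e-03, -4.000e-04, -6.094e-01]))
```

The rows are not in the units I measure in: shifts go in shares of 400 mm and turns go in shares of 2 rad. I convert before sending: -334 mm / 400 = -0.835, -113 mm / 400 = -0.2825, -0.61 rad / 2 = -0.305.

arm_command(plan=[[[-0.12, -0.04, 0.025, 0, 0, -0.05, -0.2], [-0.2375, -0.08, 0.0525, 0, 0, -0.1, -0.2], [-0.3575, -0.12, 0.08, 0, 0, -0.15, -0.2], [-0.4775, -0.1625, 0.1075, 0, 0, -0.2, -0.2], [-0.5975, -0.2025, 0.135, 0, 0, -0.25, -0.2], [-0.7175, -0.2425, 0.1625, 0, 0, -0.305, -0.2], [-0.835, -0.2825, 0.1875, 0, 0, -0.305, -0.2], [-0.835, -0.2825, 0.1875, 0, 0, -0.305, -0.2], [-0.835, -0.2825, 0.1875, 0, 0, -0.305, -0.2], [-0.835, -0.2825, 0.1875, 0, 0, -0.305, -0.2], [-0.835, -0.2825, 0.1875, 0, 0, -0.305, -0.2]]], squeeze=20)

```text
time_s: 1.2
ee_pos: [0.4915, 0.2466, 0.1308]
eef_rot: [3.141, 0.0, -2.986]
force: [-0.2, 0.6, 0.4]
grip_width: 0.0567
grip_force: 0.0
```

In the tool's units: 73 mm / 400 = 0.1825, 55 mm / 400 = 0.1375.

arm_command(plan=[[[0, 0, 0.075, 0, 0, 0, -0.2], [0, 0, 0.1375, 0, 0, 0, -0.2], [0, 0, 0.1825, 0, 0, 0, -0.2], [0, 0, 0.1825, 0, 0, 0, -0.2], [0, 0, 0.1825, 0, 0, 0, 1], [0, 0, 0.1825, 0, 0, 0, 1], [0, 0, 0.1825, 0, 0, 0, 1], [0, 0, 0.1825, 0, 0, 0, 1], [0, 0, 0.1825, 0, 0, 0, 1], [0, 0, 0.1825, 0, 0, 0, 1]]])

```text
time_s: 2.2
ee_pos: [0.4923, 0.2454, 0.0576]
eef_rot: [3.141, 0.0, -2.987]
force: [-1.1, 2.9, 1.6]
grip_width: 0.0115
grip_force: 16.1
```

In the tool's units: -44.2 mm / 400 = -0.1105, -37.6 mm / 400 = -0.094, -0.662 rad / 2 = -0.331.

arm_command(plan=[[[-0.001, -0.0198, 0, 0, 0, -0.055, 1], [-0.0043, -0.0393, 0, 0, 0, -0.11, 1], [-0.0098, -0.0583, 0, 0, 0, -0.165, 1], [-0.0173, -0.0768, 0, 0, 0, -0.22, 1], [-0.0265, -0.094, 0, 0, 0, -0.275, 1], [-0.038, -0.1105, 0, 0, 0, -0.331, 1], [-0.038, -0.1105, 0, 0, 0, -0.331, 1], [-0.038, -0.1105, 0, 0, 0, -0.331, 1], [-0.038, -0.1105, 0, 0, 0, -0.331, 1]]])

```text
time_s: 3.1
ee_pos: [0.5147, 0.2046, 0.0576]
eef_rot: [-3.141, 0.002, -2.325]
force: [4.6, 5.2, -2.4]
grip_width: 0.0117
grip_force: 20.0
```

In the tool's units: -110 mm / 400 = -0.275, -85 mm / 400 = -0.2125.

arm_command(plan=[[[0, 0, 0, 0, 0, 0, -0.3], [0, 0, 0, 0, 0, 0, -0.3], [0, 0, 0, 0, 0, 0, -0.3], [0, 0, 0, 0, 0, 0, -0.3], [0, 0, -0.1, 0, 0, 0, -0.3], [0, 0, -0.2125, 0, 0, 0, -0.3], [0, 0, -0.275, 0, 0, 0, -0.3], [0, 0, -0.275, 0, 0, 0, -0.3]]])

```text
time_s: 3.9
ee_pos: [0.5154, 0.2044, 0.1713]
eef_rot: [-3.139, 0.005, -2.325]
force: [0.1, -0.0, -0.3]
grip_width: 0.0609
grip_force: 0.0
```

Run:
```python
from h import *
o=ctrl.get_obs();print(o['ee_pos'],o['eef_rot'],o['force'],o['qpos'])
Rt=R.from_euler('xyz',np.radians([180,0,159]));print(rel([.482,-.022,.15],Rt))
```

```text
[0.51540873 0.20444791 0.17127838] [-3.1385576   0.00542878 -2.3253592 ] [ 0.05113486 -0.03208987 -0.33683812] [ 3.11593120e-01  3.35744134e-01  1.55557311e+00 -3.37620668e-05
  1.24405592e+00 -2.07541768e+00]
(array([ 188. , -130.7,   20.7]), array([5.0000e-04, 6.6000e-03, 1.1827e+00]))
```

Moving over the blank, 8 turn steps.

In the tool's units: 188 mm / 400 = 0.47, 165 mm / 400 = 0.4125, 1.183 rad / 2 = 0.5915.

arm_command(plan=[[[0.06, -0.04, 0.0075, 0, 0, 0.0735, -0.3], [0.1175, -0.0825, 0.0125, 0, 0, 0.1475, -0.3], [0.175, -0.1225, 0.02, 0, 0, 0.2215, -0.3], [0.235, -0.1625, 0.025, 0, 0, 0.295, -0.3], [0.295, -0.205, 0.0325, 0, 0, 0.369, -0.3], [0.3525, -0.245, 0.04, 0, 0, 0.443, -0.3], [0.4125, -0.285, 0.045, 0, 0, 0.517, -0.3], [0.47, -0.3275, 0.05, 0, 0, 0.5915, -0.3], [0.47, -0.3275, 0.05, 0, 0, 0.5915, -0.3], [0.47, -0.3275, 0.05, 0, 0, 0.5915, -0.3]]])

```text
time_s: 4.9
ee_pos: [0.4805, -0.0227, 0.1468]
eef_rot: [-3.141, -0.001, 2.776]
force: [0.6, 1.0, 0.2]
grip_width: 0.0614
grip_force: 0.0
```

Run:
```python
from h import *
a,_,_=grab('top'); b,_,_=grab('scene')
def c(m,x0,y0,w,h): return cv2.resize(m[y0:y0+h,x0:x0+w],(400,300),interpolation=cv2.INTER_CUBIC)
cv2.imwrite('pics/p2.png',np.vstack([np.hstack([c(a,222,168,56,42),c(b,337,127,56,42)]),np.hstack([c(a,290,180,80,60),c(b,246,160,80,60)])]))
o=ctrl.get_obs();print(o['ee_pos'],o['eef_rot'])
Rt=R.from_euler('xyz',np.radians([180,0,159]))
print(rel([.482,-.022,.014],Rt))
```

```text
[ 0.48069847 -0.02194251  0.14712866] [-3.14156207e+00 -5.09209014e-04  2.77755886e+00]
(array([ -1.3,   0.4, 133.1]), array([-0.    , -0.0005,  0.0025]))
```

View pics/p2.png

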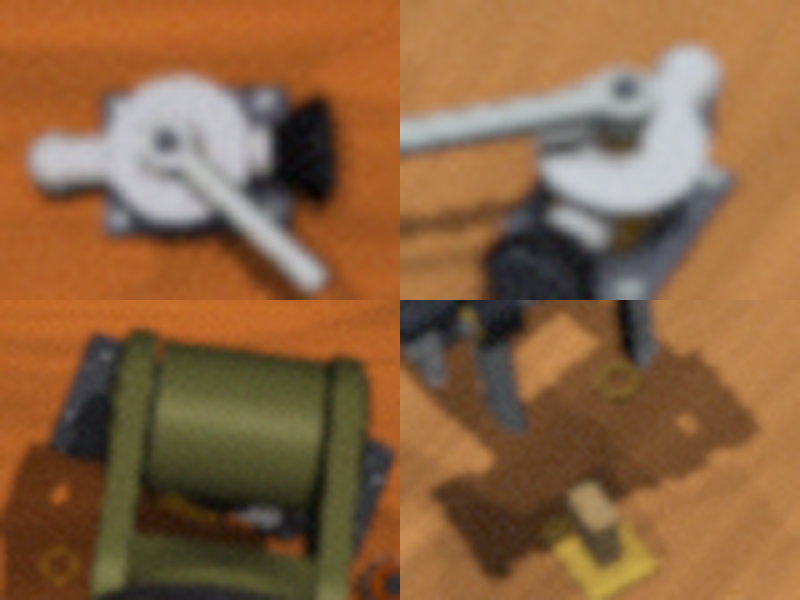

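The lever now covers the tick at about 45° (tile (170,142)→(312,275)). The blank is undisturbed, between and below the fingers. Next I'll lower and grip it.

In the tool's units: 133 mm / 400 = 0.3325, 115 mm / 400 = 0.2875.

arm_command(plan=[[[-0.0025, 0, 0.1125, 0, 0, 0, -0.3], [-0.0025, 0, 0.2125, 0, 0, 0, -0.3], [-0.0025, 0, 0.2875, 0, 0, 0, -0.3], [-0.0025, 0, 0.3325, 0, 0, 0, -0.3], [-0.0025, 0, 0.3325, 0, 0, 0, -0.3], [-0.0025, 0, 0.3325, 0, 0, 0, 1], [-0.0025, 0, 0.3325, 0, 0, 0, 1], [-0.0025, 0, 0.3325, 0, 0, 0, 1], [-0.0025, 0, 0.3325, 0, 0, 0, 1], [-0.0025, 0, 0.3325, 0, 0, 0, 1], [-0.0025, 0, 0.3325, 0, 0, 0, 1], [-0.0025, 0, 0.3325, 0, 0, 0, 1]]], squeeze=35)

```text
time_s: 6.2
ee_pos: [0.4818, -0.023, 0.0147]
eef_rot: [3.141, 0.0, 2.775]
force: [-0.5, 1.3, 3.2]
grip_width: 0.016
grip_force: 35.0
```

In the tool's units: -120 mm / 400 = -0.3, -75 mm / 400 = -0.1875.

arm_command(plan=[[[0, 0, -0.075, 0, 0, 0, 1], [0, 0, -0.1875, 0, 0, 0, 1], [0, 0, -0.3, 0, 0, 0, 1], [0, 0, -0.3, 0, 0, 0, 1], [0, 0, -0.3, 0, 0, 0, 1]]])

```text
time_s: 6.7
ee_pos: [0.4817, -0.0231, 0.1346]
eef_rot: [3.141, 0.001, 2.775]
force: [-0.2, -0.1, -1.9]
grip_width: 0.0158
grip_force: 35.0
```

```bash
cat >> h.py <<'E'
def target(h,F=(.568,-.292,.060),yaw=-17,tilt=16.7,off=.0145):
    Rt=R.from_euler('ZY',np.radians([yaw,tilt]))*R.from_euler('y',np.pi)
    return np.array(F)-Rt.apply([0,0,1])*(off+h),Rt
E
python3 - <<'E'
from h import *
o=ctrl.get_obs();print(o['ee_pos'],o['eef_rot'],o['force'],o['grip_width'],o['grip_force'],o['qpos'])
print(target(.06)[0],rel(*target(.06)))
E
```

```text
[ 0.48170936 -0.02308038  0.134612  ] [3.14135247e+00 1.09570771e-03 2.77476330e+00] [-0.18473605 -0.07956133 -1.87959635] 0.015801200874018383 34.99977171421051 [-1.23825112e-01  2.24069638e-01  1.79173194e+00 -3.38307233e-05
  1.12466977e+00 -1.32777763e+00]
[ 0.58847292 -0.2982592   0.13135778] (array([-198.4, -218.6,    3.4]), array([ 0.0104,  0.2925, -0.0696]))
```

In the tool's units: -218 mm / 400 = -0.545, -198 mm / 400 = -0.495, -0.06 rad / 2 = -0.03.

arm_command(plan=[[[-0.075, -0.0825, -0.0125, 0, 0.015, -0.005, 1], [-0.155, -0.17, -0.0125, 0, 0.04, -0.01, 1], [-0.235, -0.26, -0.01, 0, 0.065, -0.015, 1], [-0.3175, -0.35, -0.005, 0.005, 0.095, -0.0225, 1], [-0.4, -0.44, 0, 0.005, 0.12, -0.03, 1], [-0.4625, -0.51, 0.005, 0.005, 0.14, -0.0335, 1], [-0.495, -0.545, 0.0075, 0.005, 0.146, -0.035, 1], [-0.495, -0.545, 0.0075, 0.005, 0.146, -0.035, 1], [-0.495, -0.545, 0.0075, 0.005, 0.146, -0.035, 1]]])

```text
time_s: 7.6
ee_pos: [0.5877, -0.2971, 0.129]
eef_rot: [3.14, -0.295, 2.845]
force: [0.8, 0.1, -1.6]
grip_width: 0.0158
grip_force: 35.0
```

Run:
```python
from h import *
o=ctrl.get_obs();print(o['ee_pos'],o['eef_rot'],o['force'],o['grip_width'])
print(rel(*target(.0)),rel(*target(.012)))
```

```text
[ 0.58768826 -0.29711561  0.12900328] [ 3.14043935 -0.29520029  2.84522039] [ 0.76204489  0.12814758 -1.59630489] 0.015767439907524
(array([-0.6, -0.9, 57.4]), array([ 0.0011, -0.0037,  0.0003])) (array([-0.5, -0.9, 45.4]), array([ 0.0011, -0.0037,  0.0003]))
```

Approach to about 12 mm off, then look to check the centring.

In the tool's units: 45 mm / 400 = 0.1125, 38 mm / 400 = 0.095, -0.003 rad / 2 = -0.0015.

arm_command(plan=[[[0, -0.0025, 0.05, 0, -0.0015, 0, 1], [0, -0.0025, 0.095, 0, -0.0015, 0, 1], [0, -0.0025, 0.1125, 0, -0.0015, 0, 1], [0, -0.0025, 0.1125, 0, -0.0015, 0, 1], [0, -0.0025, 0.1125, 0, -0.0015, 0, 1]]])

```text
time_s: 8.1
ee_pos: [0.576, -0.2944, 0.0893]
eef_rot: [3.141, -0.288, 2.846]
force: [0.2, -0.1, -1.4]
grip_width: 0.0156
grip_force: 35.0
```

Run:
```python
from h import *
b,d,i=grab('scene'); a,_,_=grab('top')
cv2.imwrite('pics/p3.png',np.hstack([cv2.resize(b[250:340,190:290],(500,450),interpolation=cv2.INTER_CUBIC),cv2.resize(a[150:222,380:428],(300,450),interpolation=cv2.INTER_CUBIC)]))
o=ctrl.get_obs();print(o['ee_pos'],o['eef_rot'],o['force'],rel(*target(0)))
```

```text
[ 0.57611575 -0.29473101  0.08937833] [-3.14156425 -0.28756706  2.84546628] [ 0.22010492 -0.16142867 -0.72398397] (array([-0.2,  0.2, 16.1]), array([-0.0002,  0.0039,  0.0006]))
```

View pics/p3.png

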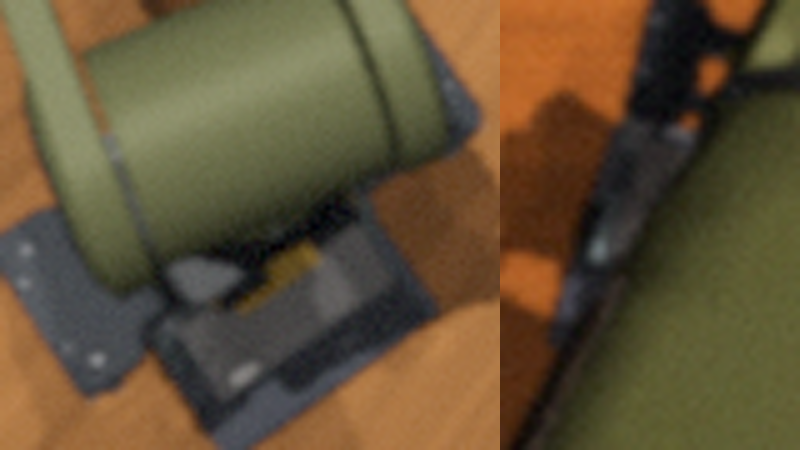

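The scene tile shows the held brass just above the stone: its front edge runs (237,312)–(254,301) px, parallel to the stone's front edge. I'll check the centring in face coordinates.

Run:
```python
from h import *
i=cams.camera_info('scene');T=np.linalg.inv(i['world_to_cam']);o=T[:3,3]
p,Rt=target(0);Rf=R.from_euler('ZY',np.radians([-17,16.7]));F=np.array([.568,-.292,.06])
def f(u,v,h):
    d=T[:3,:3]@[(u-i['cx'])/i['fx'],(v-i['cy'])/i['fy'],1];n=Rf.apply([0,0,1]);c=F+n*h
    return np.round(Rf.inv().apply(o+d*((c-o)@n)/(d@n)-F)*1e3,1)
for s in[(269.9,305.8),(235.6,329.8),(210.4,292.6),(244,269.8)]:print('corner',f(*s,0))
for h in(.014,.018,.021):print(h,f(237,312,h),f(254,301,h))
```

```text
corner [54.4 46.9  0. ]
corner [ 53.3 -42.    0. ]
corner [-45.4 -43.7   0. ]
corner [-46.2  44.3  -0. ]
0.014 [ 24.8 -19.9  14. ] [26.4 22.8 14. ]
0.018 [ 25.2 -20.   18. ] [26.8 22.5 18. ]
0.021 [ 25.4 -20.2  21. ] [27.1 22.2 21. ]
```

By the same camera, the blank sits about 5–6 mm upslope of the stone's centre. I'll shift it 5 mm downslope (tool -x) and descend gently.

In the tool's units: 12 mm / 400 = 0.03, 11 mm / 400 = 0.0275, 0.004 rad / 2 = 0.002.

arm_command(plan=[[[-0.0075, 0, 0.0075, 0, 0.002, 0, 1], [-0.0125, 0, 0.0175, 0, 0.002, 0, 1], [-0.0125, 0, 0.025, 0, 0.002, 0, 1], [-0.0125, 0, 0.025, 0, 0.002, 0, 1], [-0.0125, 0, 0.0275, 0, 0.002, 0, 1], [-0.0125, 0, 0.03, 0, 0.002, 0, 1], [-0.0125, 0, 0.03, 0, 0.002, 0, 1]]])

```text
time_s: 8.9
ee_pos: [0.5769, -0.2951, 0.0754]
eef_rot: [3.141, -0.293, 2.845]
force: [-0.7, 0.9, -0.1]
grip_width: 0.0156
grip_force: 35.0
```

```bash
cat > s.py <<'E'
from h import *
o=ctrl.get_obs();n=R.from_euler('ZY',np.radians([-17,16.7]))
print(o['ee_pos'],o['eef_rot'],'t',o['time_s'],'Fface',n.inv().apply(o['force']+[0,0,1.5]),'M',n.inv().apply(o['moment']),o['grip_width'],o['grip_force'],rel(*target(0)))
E
python3 s.py
```

```text
[ 0.57688349 -0.29510799  0.07539292] [ 3.14126328 -0.29314844  2.8453121 ] t 8.9 Fface [-1.29799939  0.62610225  1.10749769] M [-0.0006617  -0.19153245  0.04259147] 0.015554970383748387 34.99970197677612 (array([4.6, 0.4, 3. ]), array([ 0.0002, -0.0017,  0.0004]))
```

In the tool's units: 1.5 mm / 400 = 0.0038, 1 mm / 400 = 0.0025.

arm_command(plan=[[[0, 0, 0.0013, 0, 0, 0, 1], [0, 0, 0.0025, 0, 0, 0, 1], [0, 0, 0.0038, 0, 0, 0, 1], [0, 0, 0.0038, 0, 0, 0, 1], [0, 0, 0.0038, 0, 0, 0, 1]]])

```text
time_s: 9.4
ee_pos: [0.5765, -0.295, 0.074]
eef_rot: [3.141, -0.293, 2.845]
force: [-0.0, 0.7, -0.7]
grip_width: 0.0157
grip_force: 35.0
```

In the tool's units: 1 mm / 400 = 0.0025, 0.5 mm / 400 = 0.0013.

arm_command(plan=[[[0, 0, 0.0013, 0, 0, 0, 1], [0, 0, 0.0025, 0, 0, 0, 1], [0, 0, 0.0025, 0, 0, 0, 1], [0, 0, 0.0025, 0, 0, 0, 1]]])

```text
time_s: 9.8
ee_pos: [0.5763, -0.2949, 0.0731]
eef_rot: [3.141, -0.293, 2.845]
force: [0.1, -0.1, -0.2]
grip_width: 0.0156
grip_force: 35.0
```

In the tool's units: 1 mm / 400 = 0.0025, 0.5 mm / 400 = 0.0013.

arm_command(plan=[[[0, 0, 0.0013, 0, 0, 0, 1], [0, 0, 0.0025, 0, 0, 0, 1], [0, 0, 0.0025, 0, 0, 0, 1], [0, 0, 0.0025, 0, 0, 0, 1]]])

```text
time_s: 10.2
ee_pos: [0.5762, -0.2949, 0.073]
eef_rot: [3.141, -0.292, 2.845]
force: [-1.6, -0.1, 5.9]
grip_width: 0.0156
grip_force: 35.0
```

In the tool's units: 1 mm / 400 = 0.0025, 0.5 mm / 400 = 0.0013.

arm_command(plan=[[[0, 0, 0.0013, 0, 0, 0, 1], [0, 0, 0.0025, 0, 0, 0, 1], [0, 0, 0.0025, 0, 0, 0, 1], [0, 0, 0.0025, 0, 0, 0, 1]]])

```text
time_s: 10.6
ee_pos: [0.5762, -0.295, 0.0729]
eef_rot: [-3.142, -0.291, 2.845]
force: [-1.2, 0.7, 11.4]
grip_width: 0.0159
grip_force: 35.0
```

```bash
python3 s.py
```

```text
[ 0.57624973 -0.29496288  0.07292699] [-3.14150313 -0.2909511   2.84526624] t 10.6 Fface [-5.01519807  0.35873316 11.91267691] M [0.34332372 0.60854458 0.02016633] 0.01590898538061057 35.005009174346924 (array([4.7, 0.4, 0.4]), array([-0.0002,  0.0005,  0.0004]))
```

Contact reads about 11 N normal. I'll average readings while holding to check flushness from the moment.

```bash
cat > avg.py <<'E'
from h import *
n=R.from_euler('ZY',np.radians([-17,16.7]));S=[]
for _ in range(16):
    cams.camera('top');o=ctrl.get_obs();S.append(np.r_[n.inv().apply(o['force']+[0,0,1.5]),n.inv().apply(o['moment'])])
S=np.array(S);print('mean',S.mean(0).round(3),'std',S.std(0).round(3));print(o['ee_pos'],o['eef_rot'],o['time_s'])
E
python3 avg.py
```

```text
mean [-5.196  0.432 12.423  0.297  0.648  0.057] std [0.476 0.491 0.425 0.027 0.025 0.033]
[ 0.5762381  -0.29495833  0.07292626] [-3.14149303 -0.29097303  2.84523664] 11.4
```

In the tool's units: 0.5 mm / 400 = 0.0013, -0.2 mm / 400 = -0.0005, -0.01 rad / 2 = -0.005.

arm_command(plan=[[[0.0013, 0, -0.0005, -0.0025, 0, 0, 1], [0.0013, 0, -0.0005, -0.005, 0, 0, 1], [0.0013, 0, -0.0005, -0.005, 0, 0, 1], [0.0013, 0, -0.0005, -0.005, 0, 0, 1]]])

```text
time_s: 11.8
ee_pos: [0.5762, -0.295, 0.073]
eef_rot: [3.132, -0.29, 2.845]
force: [2.4, -0.0, 8.3]
grip_width: 0.0161
grip_force: 35.0
```

```bash
python3 avg.py
```

```text
mean [-0.68   0.389 10.507 -0.065 -0.211  0.   ] std [0.536 0.419 0.439 0.033 0.031 0.021]
[ 0.57613993 -0.29499532  0.07296417] [ 3.13208388 -0.28996409  2.84526606] 12.6
```

Roll looks nearly right. The residual My suggests the downslope edge is carrying the load, so I'll test a small pitch reduction.

In the tool's units: -0.01 rad / 2 = -0.005.

arm_command(plan=[[[0, 0, 0, 0.0005, -0.0025, 0, 1], [0, 0, 0, 0.001, -0.005, 0, 1], [0, 0, 0, 0.001, -0.005, 0, 1], [0, 0, 0, 0.001, -0.005, 0, 1]]])

```text
time_s: 13.0
ee_pos: [0.5761, -0.295, 0.073]
eef_rot: [3.134, -0.28, 2.845]
force: [3.7, -0.2, 7.7]
grip_width: 0.0156
grip_force: 35.0
```

```bash
python3 avg.py
```

```text
mean [-2.2500e-01  2.8800e-01  1.1133e+01 -5.9000e-02  5.6000e-02 -1.0000e-03] std [0.567 0.533 0.434 0.024 0.03  0.021]
[ 0.57612749 -0.29497596  0.07302023] [ 3.13411536 -0.28012992  2.84519984] 13.8
```

The pressure centre is now inside the plate in both axes, so it sits flat, pressing with about 11 N. I'll make a tiny trim and take a final look.

In the tool's units: -0.1 mm / 400 = -0.0003, 0.002 rad / 2 = 0.001.

arm_command(plan=[[[0, 0, -0.0003, 0.001, 0.0005, 0, 1], [0, 0, -0.0003, 0.001, 0.0005, 0, 1], [0, 0, -0.0003, 0.001, 0.0005, 0, 1]]])

```text
time_s: 14.1
ee_pos: [0.5761, -0.295, 0.073]
eef_rot: [3.136, -0.281, 2.845]
force: [2.9, -0.9, 8.1]
grip_width: 0.0155
grip_force: 35.0
```

```bash
python3 avg.py
python3 - <<'E'
from h import *
b,d,i=grab('scene'); a,_,_=grab('top')
cv2.imwrite('pics/p4.png',np.hstack([cv2.resize(b[250:340,190:290],(500,450),interpolation=cv2.INTER_CUBIC),cv2.resize(a[160:228,225:270],(300,450),interpolation=cv2.INTER_CUBIC)]))
E
```

```text
mean [ 1.470e-01  1.760e-01  1.014e+01 -1.600e-02 -2.500e-02 -1.000e-03] std [0.473 0.423 0.282 0.027 0.029 0.026]
[ 0.5761293  -0.29495133  0.07299234] [ 3.13599297 -0.28125116  2.84526184] 14.9
```

View pics/p4.png

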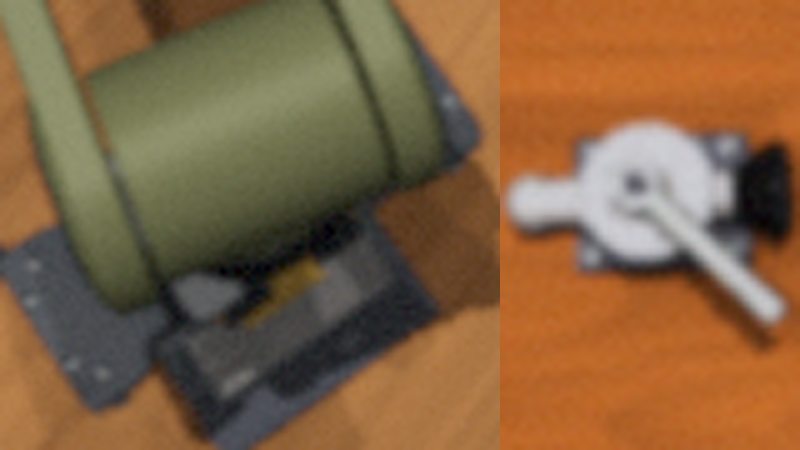

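The brass is down on the stone with its front edge at (239,315)–(255,304) px, and the lever is still at half open. One numeric check of the centring.

Run:
```python
from h import *
i=cams.camera_info('scene');T=np.linalg.inv(i['world_to_cam']);o=T[:3,3]
Rf=R.from_euler('ZY',np.radians([-17,16.1]));F=np.array([.568,-.292,.059])
def f(u,v,h):
    d=T[:3,:3]@[(u-i['cx'])/i['fx'],(v-i['cy'])/i['fy'],1];n=Rf.apply([0,0,1]);c=F+n*h
    return Rf.inv().apply(o+d*((c-o)@n)/(d@n)-F)*1e3
st=np.mean([f(*s,0) for s in[(269.9,305.8),(235.6,329.8),(210.4,292.6),(244,269.8)]],0)
for h in (0,.005):print('centre off',(f(239,315,h)+f(255,304,h))/2-[28,0,0]-st)
```

```text
centre off [-2.93953788e-01  1.08043896e-01  8.44509913e-14]
centre off [ 0.18617766 -0.21689901  5.        ]
```

The blank is centred to within about 1 mm, flush and pressing with 10 N. Handing in.

```bash
python3 -c "
from station import ctrl
print(ctrl.hand_in())"
```

```text
the job is handed in; nothing more can be done
None
```

I handed the job in with the valve lever at half open and the blank still gripped, centred and flush on the stone by my measurements, pressing with about 10 N; the hand-in gave no verdict.

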